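Click a tape cassette into a desk dispenser

TASK

Load the blue tape cassette into the tilted bay of the desk tape dispenser, its notched edge towards the yellow catch: slide it in foot first so that it pushes the sprung catch aside, and press it fully home until the catch clicks into the notch and holds it. Let go of it and leave the glue bottle, the bowl and the blue lantern as they stand.

Things in the scene. Friction and masses are not known exactly. Their poses are not given: they have to be found in the camera images.
- cassette_center (a point): centre of the loose blue tape cassette (paper roll on broad faces), a box 70 mm along x, 34 mm along y (grip here), 92 mm along z, about 0.15 kg; it starts standing on its foot, z up. Origin 46 mm above the foot. Only the +x narrow edge (yellow stripe on top; starts facing away from the robot, within 0.8 rad) is notched: 12 mm deep, 30 to 54 mm above the foot.
- bay_floor (a point): centre of the bay's floor, 56 mm above the table. z points out of the bay along the slide-in line, leaning 26 degrees from vertical to the dispenser's cutter end (robot's side); x points to the catch, on the high side; y is the thin way. Inner size 73 mm (x) by 37 mm (y): 1.5 mm play on each side. The seated cassette's axes match these; it rests with its foot 0 to 2 mm above this floor.
- bay_mouth (a point): centre of the bay's mouth, same axes as bay_floor, 62 mm out from it along z. Around it an orange flared rim rises 8 mm more and opens by 5.7 mm on each side; its outside stands up to 10 mm outside the inner faces.
- dispenser: black and grey desk tape dispenser, fixed. Origin: centre of the underside of its base, 200 x 100 x 26 mm (x, y, z); the steel cutter is at -x. bay_floor is at x +20 mm, z 56 mm from here.
- catch_nose (a point): tip of the yellow spring catch, axes as bay_floor. At rest 29.5 mm from the bay's centre line towards +x (7 mm inside the inner face) and 34 mm above the floor; 22 mm wide along y. Flat underside 32 mm above the floor; its ramp meets the entering cassette when the foot is about 46 mm above the floor.
- catch (a joint): how far the catch is pushed outward along bay x, m: 0 at rest or clicked into the notch, 0.005 to 0.007 while the cassette's edge holds it aside, stop 0.011. Spring 3.6 N at 0, 6.8 N at 0.007. Passing its ramp takes 7 to 12 N along the bay, then about 5 N, and with the ejector up to 16 N; it clicks only with the foot within 2 mm of the rigid floor.
- ejector (a joint): sprung steel plate on the bay's floor, m pressed in: 0 at rest (14 mm above the floor), 0.014 flush with the floor; 5 N rising to 8.5 N. The cassette's foot presses it down; it lifts a latched cassette by up to 2 mm against the catch, so one that has not clicked may ride up.
- glue_center (a point): bystander: white glue bottle with orange cap, diameter 48 mm, 100 mm high, origin 50 mm above the table
- bowl_center (a point): bystander: dark wooden bowl, diameter 110 mm, 45 mm high, origin 22 mm above the table
- lantern_center (a point): bystander: blue painted wooden lantern ornament, widest diameter 96 mm, 94 mm high, origin 47 mm above the table
Things that resemble listed ones, but are neither listed nor needed, are in the scene too. Of the things that look like the part that bears cassette_center, the larger one is meant. Several things have the shape of the dispenser; the one meant has the colours described above.

How it is judged:
By the outcome, as a careful person would: the job done as asked, in the order asked, and still so for the second after the job is handed in, with the robot touching nothing.
It also fails if it takes over 48 s, if anything falls off the work surface, if the arm or the gripper's body presses on something with over 40 N, if the wrist force passes 120 N, or if a joint passes its speed limit or range.

ROBOT

A 6-joint arm with a two-finger parallel gripper is mounted at the origin on the work surface. World frame = base frame: x ahead of the robot, y to its left, z up, the work surface at z = 0. Lengths are in m, angles in rad, forces in N, time in s.
With the tool pointing down it reaches from about 0.35 to 0.85 m from the base axis. Payload 8.1 kg.
Tool frame: the origin (TCP) lies between the finger pads; the fingertips stand nose_length ahead of it and the grasp point (between the pads) lies 2 mm behind it (nose_length is the distance from the TCP to the fingertips, in m); z points along the fingers, x is the direction in which the jaws open and shut, and the axes are right-handed (so a half turn about z gives the same grasp; the last joint's range is limited). The gripper opens to 93 mm and grips with 3 to 60 N. Pads are 15 mm wide; open, the fingers measure 128 mm over their backs; the gripper's body (75 mm by 188 mm) begins 65 mm behind the grasp point.
Start: joints at [-1.397, 0.13, 1.488, -0, 1.523, -0.085], TCP at [0.154, -0.58, 0.236] pointing down, gripper open.
Joint ranges: [-2.96, 2.96], [-0.89, 2.26], [0.02, 2.5], [-1.34, 4.48], [0, 2.73], [-2.66, 2.66]. Speed limits (rad/s): [2.39, 2.39, 2.79, 3.14, 3.14, 3.14].

INTERFACE

Orientations are given as a rotation vector (axis times angle).
In Python, from plant import * gives the robot as it stands.
- The arm moves only by the tool carry_out, never from a script. Its argument "steps" is a list of rows, each an object with "xyz": the shift along the world's x, y, z in cm, a list of three; "rot": the turn, a rotation vector about the world's x, y, z in degrees, a list of three. In form: [{"xyz": [tx, ty, tz], "rot": [rx, ry, rz]}, ...]. A call has 1 to 10 rows; each row is the pose to reach, as a shift and turn from the pose commanded when the call began; what a row does not reach only later rows make up. A row lasts 1/10 s, in which the tool goes at most 50 mm and 8.59 degrees, less where a joint would pass 70% of its speed; a pose out of reach is approached as far as the arm can. A call with a gripper value outside its range is refused whole. "grip" is the opening, from 0 (shut) to 1 (fully open), set as the call begins (left out, the last holds). The fingers move at their own pace and stop on an object; "force" is the grip in N (left out, the last holds). Time passes only in rows, so rows that repeat a pose let the fingers close. It gives the time, the measured TCP pose, the force and the opening at its end, in the units of the state.
- read_state(): the state, without advancing time (a new reading comes with each control period).
- read_camera(name): name is "side" or "top" or "wrist"; returns the picture (420x560x3 uint8, red, green, blue); there is no depth.
- calibration(name): a dict with "fov_y" (degrees; the focal length in pixels is half the picture's height over the tangent of half this angle, whatever the lens; pixels are square), "cx", "cy" (the principal point, pixels), "xyz" and "attitude" of the camera in the world. Camera axes: x right, y down, z forward; pixel columns grow to the right and rows downward; lengths in m; the calibration is good to about 2 mm. A picture is of the moment at which its call begins: read the wrist's pose just before it. calibration takes no time and is no camera call; for the wrist camera it gives the pose at the moment of the call.
- close_job(): hands the job in, once; it reports no verdict.
The state is a dict: "t": time; "q": joint angles; "dq": joint speeds; "joint_torque": joint torques, N m; "tool_pos": TCP position; "orientation": TCP orientation; "force": force on the tool from outside, world axes, zero at the start; "wrist_torque": the same for the moment, N m; "opening": finger opening in m.
Only numpy, scipy, OpenCV 4.12 (cv2) and the standard library are available. Lean on these libraries where they do the work, as an engineer would, in place of code of your own. Each camera call takes 0.05 s, during which the arm holds its last target.

## Working session

There is one attempt and no reset: what is moved stays moved. The work goes in short steps, Python scripts to look and compute and a tool call to move; the robot and the scene stay as the last step left them, time stands still between calls to the robot, and variables do not carry over. Pictures are saved under pics/ and viewed, and the job is handed in when it is done.

Besides the shell and the picture viewer there is one more tool, called as name(argument=value, ...), one argument or row to a line, values as JSON. carry_out: Moves the arm, as the interface text tells. Its arguments: {"type":"object","properties":{"steps":{"type":"array","items":{"type":"object","properties":{"xyz":{"type":"array","items":{"type":"number"}},"rot":{"type":"array","items":{"type":"number"}}}}},"grip":{"type":"number"},"force":{"type":"number"}},"required":["steps"]}

```bash
mkdir -p pics; ls; python3 - <<'E'
from plant import *
import cv2
s=read_state(); print({k:s[k] for k in s})
for n in ("side","top","wrist"):
    print(n,calibration(n))
    cv2.imwrite(f"pics/{n}0.png",read_camera(n)[:,:,::-1])
import plant
print(dir(plant))
E
```

```text
pics
{'t': 0.0, 'q': array([-1.39739276e+00,  1.31158363e-01,  1.48923244e+00,  4.66343123e-06,
        1.52299732e+00, -8.54212633e-02]), 'dq': array([-0.00113716, -0.00145375,  0.00207657, -0.00101015, -0.00160214,
       -0.00091991]), 'joint_torque': array([ 2.44466719e-03, -5.59837925e+01, -4.91754055e+01,  7.69798388e-02,
        3.55513638e-02, -1.79358540e-04]), 'tool_pos': array([ 0.15348785, -0.57949893,  0.23461481]), 'orientation': array([-2.48858153e+00,  1.91544340e+00,  2.07429285e-03]), 'force': array([ 0.00304514,  0.01840112, -1.01625619]), 'wrist_torque': array([-0.01277232,  0.03664564,  0.00607778]), 'opening': 0.09296685640023265}
side {'fov_y': 46.37498934666936, 'cx': 279.5322189387349, 'cy': 204.66477127133928, 'xyz': array([0.32150529, 0.73233069, 0.69279898]), 'attitude': array([-0.40567329,  2.6945748 , -1.31633906])}
top {'fov_y': 49.01553423809223, 'cx': 284.66998682842683, 'cy': 214.34473168749116, 'xyz': array([0.39902379, 0.00136689, 1.02805216]), 'attitude': array([-2.16330758,  2.13531229, -0.1468714 ])}
wrist {'fov_y': 67.26146593278646, 'cx': 276.09938010109704, 'cy': 207.46383200965016, 'xyz': array([ 0.22931843, -0.56056624,  0.38314619]), 'attitude': array([ 2.30455855, -1.77256831, -0.25399307])}
['IKError', '__builtins__', '__cached__', '__doc__', '__file__', '__loader__', '__name__', '__package__', '__spec__', 'calibration', 'close_job', 'nose_length', 'read_camera', 'read_state']
```

View pics/side0.png

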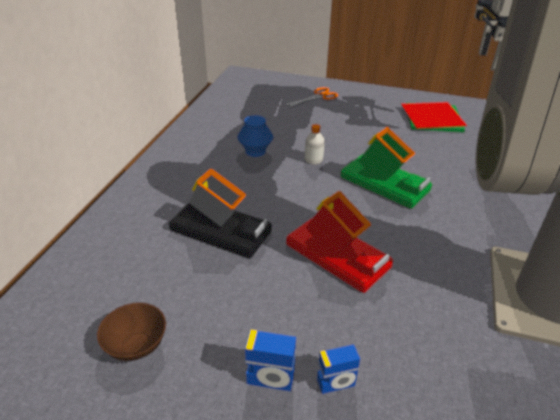

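View pics/top0.png

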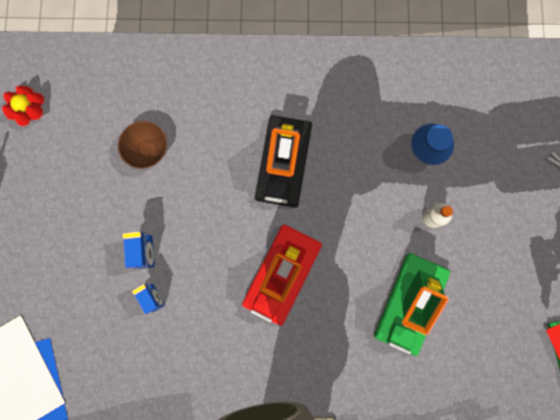

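View pics/wrist0.png

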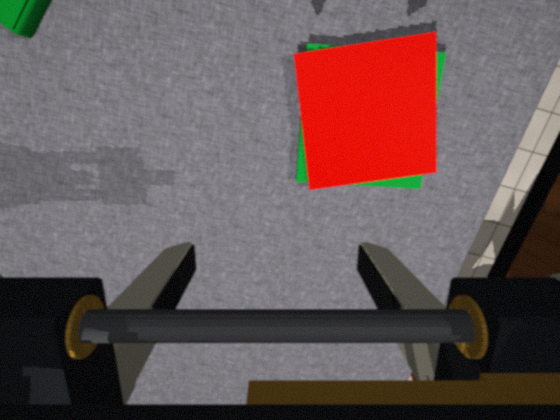

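The side and top views show the black and grey dispenser (top view about 285,160, side view about 220,215). The larger blue cassette is at about (138,250) in top and (270,360) in side. The lantern, bottle and bowl are well clear. Enlarging crops next.

```bash
cat > h.py <<'E'
import numpy as np, cv2
from scipy.spatial.transform import Rotation as R
from plant import *
def cam(n):
    c=calibration(n); f=210/np.tan(np.radians(c['fov_y'])/2)
    return c,f,R.from_rotvec(c['attitude']).as_matrix()
def proj(n,P,c=None):
    c,f,M=c or cam(n); p=(np.atleast_2d(P)-c['xyz'])@M
    return np.c_[c['cx']+f*p[:,0]/p[:,2], c['cy']+f*p[:,1]/p[:,2]]
def ray(n,uv,c=None):
    c,f,M=c or cam(n); d=M@np.array([(uv[0]-c['cx'])/f,(uv[1]-c['cy'])/f,1]); return c['xyz'],d/np.linalg.norm(d)
def atz(n,uv,z,c=None):
    o,d=ray(n,uv,c); return o+d*(z-o[2])/d[2]
def tri(a,b):
    A=[];B=[]
    (o1,d1),(o2,d2)=a,b
    P1=np.eye(3)-np.outer(d1,d1);P2=np.eye(3)-np.outer(d2,d2)
    x=np.linalg.solve(P1+P2,P1@o1+P2@o2); return x,np.linalg.norm(P1@(x-o1)),np.linalg.norm(P2@(x-o2))
def crop(src,out,x,y,w,h,k):
    im=cv2.imread(src)[y:y+h,x:x+w]; cv2.imwrite(out,cv2.resize(im,None,fx=k,fy=k,interpolation=cv2.INTER_CUBIC))
E
python3 - <<'E'
from h import *
crop('pics/top0.png','pics/c_top_cas.png',105,215,80,75,8)
crop('pics/top0.png','pics/c_top_dis.png',245,105,80,105,5)
crop('pics/side0.png','pics/c_side_cas.png',235,320,75,75,8)
crop('pics/side0.png','pics/c_side_dis.png',160,160,120,100,6)
print(nose_length)
E
```

```text
0.017
```

View pics/c_top_cas.png

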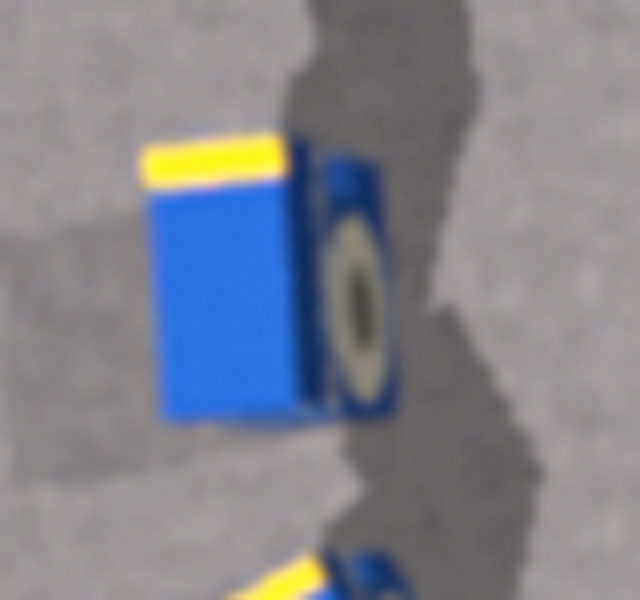

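View pics/c_top_dis.png

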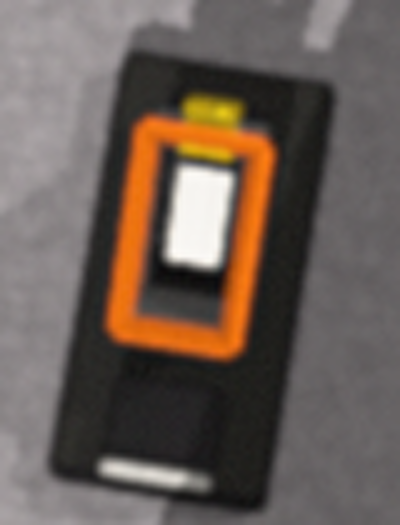

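View pics/c_side_cas.png

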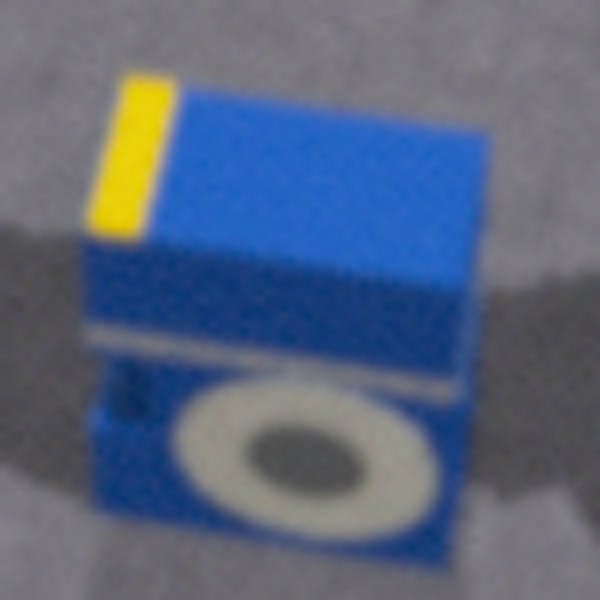

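View pics/c_side_dis.png

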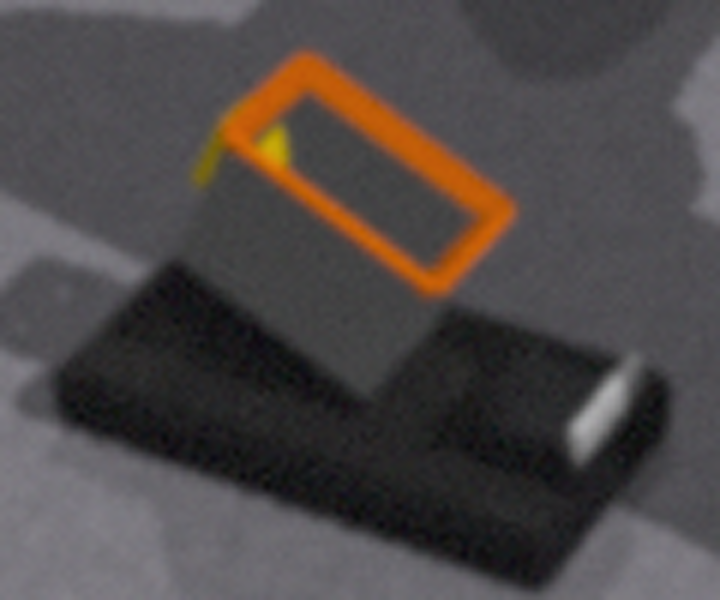

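```bash
cat > fit.py <<'E'
from h import *
from scipy.optimize import least_squares
def uncrop(p,ox,oy,k): return (np.array(p,float)+.5)/k-.5+[ox,oy]
T26=R.from_euler('y',-26,degrees=True).as_matrix()
def bay(p): # bay mm -> dispenser mm
    return T26@np.array(p,float)+[20,0,56]
def pose(v,P):
    return R.from_euler('z',v[2]).apply(np.array(P)/1e3)+[v[0],v[1],0]
def fit(obs,v0,bias=False):
    # obs: list (cam, local mm pts, px); bias: a per-camera pixel offset (prior 1 px)
    cs={n:cam(n) for n,_,_ in obs}; ns=list(cs)
    def res(v):
        r=[]
        for n,P,u in obs:
            d=proj(n,pose(v,P),cs[n])-u
            if bias: d=d+v[3+2*ns.index(n):5+2*ns.index(n)]
            r.append(d.ravel())
        r=np.concatenate(r)
        return np.r_[r,v[3:]/1.0] if bias else r
    s=least_squares(res,np.r_[v0,np.zeros(2*len(ns) if bias else 0)],loss='soft_l1',f_scale=1)
    return s.x,res(s.x)
E
cat > fit1.py <<'E'
from fit import *
b=lambda x,y,z:[x,y,z]
C=[b(35,17,92),b(35,-17,92),b(-35,17,92),b(-35,-17,92)]
ot=('top',C,uncrop([(140,150),(285,137),(162,420),(300,408)],105,215,8))
os_=('side',C+[b(-35,17,0),b(35,17,0)],uncrop([(88,234),(122,75),(470,285),(490,130),(445,568),(92,512)],235,320,8))
for o in ([ot],[os_],[ot,os_]):
    v,r=fit(o,[.45,.3,0]); print('cas',v.round(4),r.reshape(-1,2).round(1).tolist())
A=[(100,50,26),(100,-50,26),(-100,50,26),(-100,-50,26)]
X,Y,Z=45.5,27.5,70
Rm=[bay(q) for q in [(X,Y,Z),(X,-Y,Z),(-X,Y,Z),(-X,-Y,Z)]]
dt=('top',A+Rm,uncrop([(125,55),(335,88),(50,480),(265,508),(130,112),(280,135),(103,340),(242,362)],245,105,5))
ds=('side',[(100,50,0),(-100,50,0)]+Rm,uncrop([(60,412),(540,590),(222,132),(308,50),(435,298),(520,212)],160,160,6))
for o in ([dt],[ds],[dt,ds]):
    v,r=fit(o,[.55,0,0]); print('dis',v.round(4),r.reshape(-1,2).round(1).tolist())
E
python3 fit1.py
```

```text
cas [0.4531 0.3119 0.1218] [[0.8, -0.2], [-0.7, -0.3], [0.2, 0.4], [-0.3, 0.1]]
cas [0.4532 0.3107 0.1325] [[-0.7, -0.7], [-0.1, 0.3], [-0.5, -0.1], [0.1, -0.1], [0.8, 0.2], [0.5, 0.3]]
cas [0.4531 0.3111 0.1286] [[1.1, -0.1], [-0.4, -0.4], [0.7, 0.5], [0.3, 0.0], [-0.8, -0.6], [-0.1, 0.4], [-0.6, 0.2], [0.1, 0.2], [0.7, 0.5], [0.5, 0.4]]
dis [ 0.6611  0.0082 -0.1466] [[-1.0, -1.8], [0.6, -1.6], [-0.9, -0.8], [0.9, 0.7], [1.4, 1.7], [-1.4, 1.3], [0.9, 0.1], [-0.6, -0.2]]
dis [ 0.6607  0.0076 -0.1908] [[-0.9, 1.6], [-0.2, 3.4], [-0.8, -1.0], [0.7, -1.1], [0.4, -0.2], [0.7, -0.7]]
dis [ 0.6611  0.0081 -0.1603] [[-0.3, -2.0], [1.3, -1.2], [-1.3, -1.2], [0.3, 0.9], [1.7, 1.5], [-1.2, 1.5], [0.7, -0.2], [-0.9, -0.0], [-1.4, 2.7], [0.9, 2.8], [-1.0, -0.6], [-0.2, -0.9], [0.9, -0.4], [0.4, -1.2]]
```

```bash
python3 - <<'E'
from h import *
s=read_state(); M=R.from_rotvec(s['orientation']).as_matrix(); print(M.round(3),s['t'])
jaw=np.degrees(np.arctan2(M[1,0],M[0,0])); print('jaw az',jaw)
for t in (np.degrees(.1286)+90,np.degrees(.1286)-90): print('need turn',(t-jaw+180)%360-180)
c=calibration('wrist'); print((c['xyz']-s['tool_pos'])@M, (R.from_matrix(M).inv()*R.from_rotvec(c['attitude'])).as_euler('xyz',degrees=True))
print(np.array([.4531,.3111,.25])-s['tool_pos'])
E
```

```text
[[ 0.256 -0.967 -0.   ]
 [-0.967 -0.256  0.001]
 [-0.001 -0.    -1.   ]] 0.15
jaw az -75.17058031701885
need turn 172.53881756240122
need turn -7.461182437598779
[ 0.00083416 -0.07816862 -0.14846279] [-16.21679038   0.0207897   -0.02766587]
[0.29959164 0.89068498 0.0151957 ]
```

carry_out(
  steps=[
    {"xyz": [3.5,4.3,0.2],"rot": [0,0,8]},
    {"xyz": [7,8.6,0.4],"rot": [0,0,16]},
    {"xyz": [10.5,12.9,0.6],"rot": [0,0,24]},
    {"xyz": [14,17.2,0.8],"rot": [0,0,32]},
    {"xyz": [17.5,21.5,1],"rot": [0,0,40]},
    {"xyz": [21,25.8,1.2],"rot": [0,0,48]},
    {"xyz": [24.5,30.1,1.4],"rot": [0,0,56]},
    {"xyz": [28,34.4,1.5],"rot": [0,0,64]},
    {"xyz": [31,38.7,1.5],"rot": [0,0,72]},
    {"xyz": [34,43,1.5],"rot": [0,0,80]},
  ],
  grip=1,
)

```text
t: 1.15
tool_pos: [0.466, -0.1875, 0.2504]
orientation: [3.138, 0.141, 0.0]
force: [0.4, -0.5, 0.4]
opening: 0.0928
```

carry_out(
  steps=[
    {"xyz": [-0.4,4.6,0],"rot": [0,0,8.5]},
    {"xyz": [-0.8,9.2,0],"rot": [0,0,17]},
    {"xyz": [-1.2,13.8,0],"rot": [0,0,25.5]},
    {"xyz": [-1.6,18.4,0],"rot": [0,0,34]},
    {"xyz": [-2,23,0],"rot": [0,0,42.5]},
    {"xyz": [-2.4,27.6,0],"rot": [0,0,51]},
    {"xyz": [-2.8,32.2,0],"rot": [0,0,59.5]},
    {"xyz": [-3.2,36.8,0],"rot": [0,0,68]},
    {"xyz": [-3.6,41.4,0],"rot": [0,0,76.5]},
    {"xyz": [-4,46,0],"rot": [0,0,85]},
  ],
)

```text
t: 2.15
tool_pos: [0.4245, 0.2725, 0.2502]
orientation: [2.218, 2.225, 0.0]
force: [1.0, -0.1, 0.4]
opening: 0.0931
```

carry_out(
  steps=[
    {"xyz": [0,0,0],"rot": [0,0,7.5]},
    {"xyz": [0,0,0],"rot": [0,0,7.5]},
    {"xyz": [0,0,0],"rot": [0,0,7.5]},
    {"xyz": [0,0,0],"rot": [0,0,7.5]},
  ],
)

```text
t: 2.55
tool_pos: [0.4254, 0.2697, 0.2503]
orientation: [2.08, 2.354, -0.0]
force: [0.0, -0.7, -0.5]
opening: 0.0929
```

```bash
python3 - <<'E'
from h import *
import pickle
s=read_state(); pickle.dump(cam('wrist'),open('w1.pkl','wb'))
cv2.imwrite('pics/wrist1.png',read_camera('wrist')[:,:,::-1])
print(s['tool_pos'],s['q'],s['t']); M=R.from_rotvec(s['orientation']).as_matrix();print(M.round(3))
c=pickle.load(open('w1.pkl','rb'))
from fit import pose
print(proj('wrist',pose([.4531,.3111,.1286],[(35,17,92),(35,-17,92),(-35,17,92),(-35,-17,92)]),c))
E
```

```text
[0.42536967 0.26971312 0.25030999] [ 4.63379344e-01 -1.38356577e-01  1.72960749e+00 -1.60748546e-04
  1.55048548e+00 -1.23086738e+00] 2.55
[[-0.123  0.992 -0.   ]
 [ 0.992  0.123 -0.   ]
 [-0.    -0.    -1.   ]]
[[328.55304874 257.7181936 ]
 [296.49936435 257.84830742]
 [331.47475112 193.54290685]
 [297.43529048 193.69350374]]
```

View pics/wrist1.png

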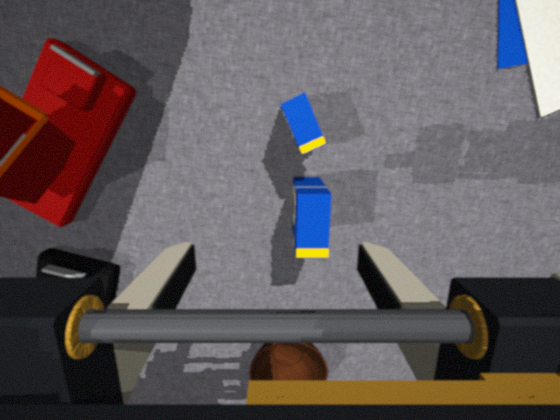

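The cassette's top corners in the wrist view (296–329, 257) match the predicted pixels to within 1 px, so the fit holds. Going down to grip the top 19 mm.

carry_out(
  steps=[
    {"xyz": [1.7,2.1,0],"rot": [0,0,0.3]},
    {"xyz": [3.4,4.2,0],"rot": [0,0,0.3]},
    {"xyz": [3.4,4.2,-3],"rot": [0,0,0.3]},
    {"xyz": [3.4,4.2,-6.5],"rot": [0,0,0.3]},
    {"xyz": [3.4,4.2,-10],"rot": [0,0,0.3]},
    {"xyz": [3.4,4.2,-13],"rot": [0,0,0.3]},
    {"xyz": [3.4,4.2,-15],"rot": [0,0,0.3]},
    {"xyz": [3.4,4.2,-16],"rot": [0,0,0.3]},
    {"xyz": [3.4,4.2,-16],"rot": [0,0,0.3]},
    {"xyz": [3.4,4.2,-16],"rot": [0,0,0.3]},
  ],
)

```text
t: 3.6
tool_pos: [0.46, 0.3126, 0.0916]
orientation: [2.07, 2.363, 0.002]
force: [-0.3, 0.6, 0.8]
opening: 0.0931
```

carry_out(
  steps=[
    {"xyz": [0,0,0],"rot": [0,0,0]},
    {"xyz": [0,0,0],"rot": [0,0,0]},
    {"xyz": [0,0,0],"rot": [0,0,0]},
    {"xyz": [0,0,0],"rot": [0,0,0]},
    {"xyz": [0,0,0],"rot": [0,0,0]},
    {"xyz": [0,0,0],"rot": [0,0,0]},
    {"xyz": [0,0,0],"rot": [0,0,0]},
    {"xyz": [0,0,0],"rot": [0,0,0]},
  ],
  grip=0.2,
  force=40,
)

```text
t: 4.4
tool_pos: [0.4591, 0.3126, 0.0903]
orientation: [-2.069, -2.364, 0.0]
force: [0.6, 0.5, -0.7]
opening: 0.0339
```

```bash
python3 - <<'E'
from fit import *
s=read_state(); M=R.from_rotvec(s['orientation']); print(s['tool_pos'],s['force'])
c,f,Mc=cam('wrist'); off=M.inv().apply(c['xyz']-s['tool_pos']); rel=M.inv().as_matrix()@Mc
A=[(100,50,26),(-100,-50,26)]; Rm=[bay(q) for q in [(46,28,70),(46,-28,70),(-46,28,70),(-46,-28,70)]]
P=pose([.661,.008,-.16],A+Rm)
for x in (.6,.65,.7):
  for y in (.08,.14,.2):
    for z in (.27,.33):
      Mt=M.as_matrix(); cc=dict(c); cc['xyz']=np.array([x,y,z])+Mt@off
      print(x,y,z,proj('wrist',P,(cc,f,Mt@rel)).round().astype(int).tolist())
E
```

```text
[0.4590924  0.31258168 0.09030925] [ 0.60467251  0.50232331 -0.66870383]
0.6 0.08 0.27 [[234, 292], [195, 131], [215, 289], [160, 274], [241, 201], [189, 186]]
0.6 0.08 0.33 [[238, 272], [206, 129], [225, 262], [178, 249], [246, 189], [202, 176]]
0.6 0.14 0.27 [[191, 287], [146, 124], [155, 281], [98, 267], [184, 194], [130, 179]]
0.6 0.14 0.33 [[201, 267], [163, 123], [174, 256], [126, 243], [198, 182], [152, 169]]
0.6 0.2 0.27 [[148, 282], [95, 117], [93, 274], [35, 259], [126, 186], [71, 171]]
0.6 0.2 0.33 [[163, 263], [119, 117], [122, 249], [73, 236], [148, 176], [102, 163]]
0.65 0.08 0.27 [[237, 260], [198, 87], [219, 242], [161, 226], [246, 154], [192, 137]]
0.65 0.08 0.33 [[242, 243], [209, 91], [228, 222], [180, 208], [251, 148], [205, 134]]
0.65 0.14 0.27 [[193, 255], [146, 80], [156, 235], [97, 218], [186, 146], [131, 129]]
0.65 0.14 0.33 [[203, 238], [164, 85], [175, 215], [126, 201], [200, 141], [153, 127]]
0.65 0.2 0.27 [[148, 249], [94, 73], [92, 227], [31, 210], [126, 137], [69, 121]]
0.65 0.2 0.33 [[164, 233], [119, 78], [122, 209], [71, 194], [149, 134], [101, 120]]
0.7 0.08 0.27 [[241, 226], [201, 40], [224, 192], [163, 174], [252, 102], [195, 84]]
0.7 0.08 0.33 [[245, 212], [212, 51], [233, 179], [182, 164], [256, 104], [208, 89]]
0.7 0.14 0.27 [[195, 220], [147, 32], [158, 183], [95, 165], [189, 93], [131, 75]]
0.7 0.14 0.33 [[205, 207], [165, 44], [178, 172], [126, 157], [203, 97], [154, 81]]
0.7 0.2 0.27 [[149, 214], [93, 24], [90, 174], [26, 156], [126, 84], [66, 65]]
0.7 0.2 0.33 [[165, 202], [119, 37], [122, 164], [69, 149], [150, 89], [100, 74]]
```

carry_out(
  steps=[
    {"xyz": [0,0,2],"rot": [0,0,0]},
    {"xyz": [0,0,6],"rot": [0,0,0]},
    {"xyz": [0,0,10],"rot": [0,0,0]},
    {"xyz": [0,0,14],"rot": [0,0,0]},
    {"xyz": [2,-2,18],"rot": [0,0,0]},
    {"xyz": [5,-4.5,18],"rot": [0,0,-4]},
    {"xyz": [8,-7,18],"rot": [0,0,-8]},
    {"xyz": [11.5,-10,18],"rot": [0,0,-12]},
    {"xyz": [14.5,-12.5,18],"rot": [0,0,-16]},
    {"xyz": [18,-15.5,18],"rot": [0,0,-16.6]},
  ],
)

```text
t: 5.4
tool_pos: [0.6398, 0.1568, 0.2699]
orientation: [-2.39, -2.038, 0.001]
force: [0.4, 0.5, -1.2]
opening: 0.0338
```

carry_out(
  steps=[
    {"xyz": [2,-1.5,0],"rot": [0,0,0]},
    {"xyz": [2,-1.5,0],"rot": [0,0,0]},
    {"xyz": [2,-1.5,0],"rot": [0,0,0]},
    {"xyz": [2,-1.5,0],"rot": [0,0,0]},
    {"xyz": [2,-1.5,0],"rot": [0,0,0]},
  ],
)

```text
t: 5.9
tool_pos: [0.6584, 0.1437, 0.2706]
orientation: [-2.387, -2.043, -0.0]
force: [0.2, 0.8, -2.0]
opening: 0.0334
```

```bash
python3 - <<'E'
from h import *
import pickle
s=read_state(); pickle.dump((s,cam('wrist')),open('w2.pkl','wb'))
for n in ('wrist','side'): cv2.imwrite(f'pics/{n}2.png',read_camera(n)[:,:,::-1])
print(s['tool_pos'],s['q'],s['t'],s['opening']); M=R.from_rotvec(s['orientation']).as_matrix();print(M.round(3))
crop('pics/wrist2.png','pics/c_w2.png',60,20,200,280,2)
E
```

```text
[0.65843439 0.14369124 0.27056847] [ 1.38724900e-01  3.20888736e-01  1.20615124e+00  1.72880865e-04
  1.61456410e+00 -1.27691809e+00] 5.9 0.03335808536543011
[[ 0.155  0.988 -0.   ]
 [ 0.988 -0.155  0.   ]
 [ 0.    -0.    -1.   ]]
```

View pics/wrist2.png

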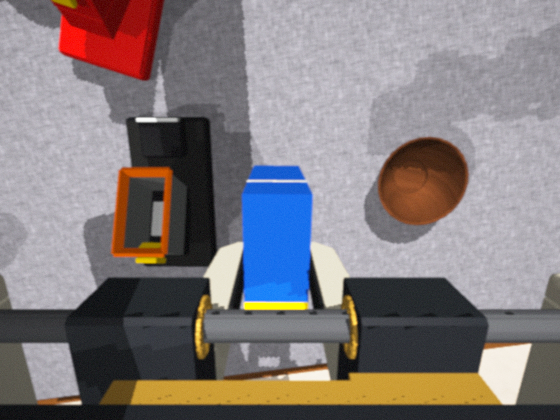

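View pics/side2.png

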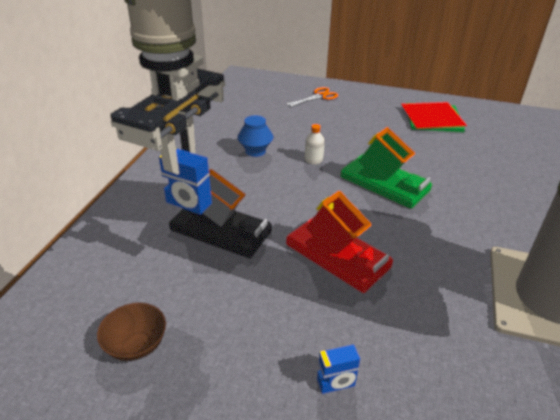

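The cassette is held upright in the jaws. In the wrist view the dispenser bay is clear (rim at u 112–172, v 168–256). I'll measure the rim closely.

```bash
python3 - <<'E'
from h import *
crop('pics/wrist2.png','pics/c_w2.png',100,105,125,172,4)
im=cv2.imread('pics/c_w2.png');print(im.shape)
cv2.imwrite('pics/c_w2a.png',cv2.resize(cv2.imread('pics/wrist2.png')[155:270,105:225],None,fx=5,fy=5,interpolation=cv2.INTER_CUBIC))
E
```

```text
(688, 500, 3)
```

View pics/c_w2a.png

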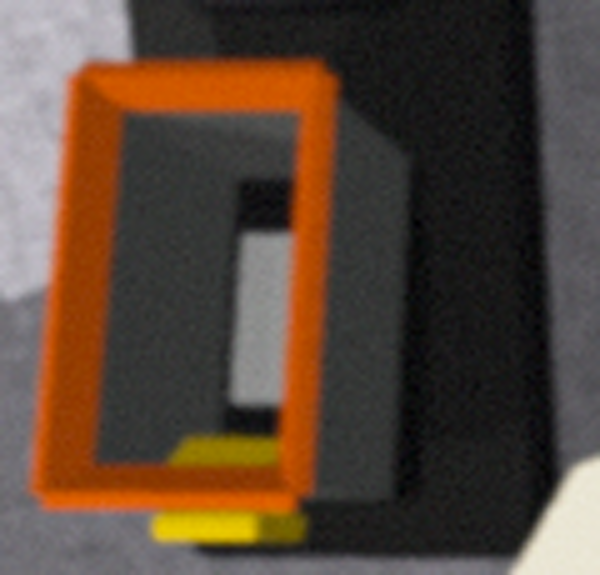

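```bash
python3 - <<'E'
from fit import *
import pickle
s,c=pickle.load(open('w2.pkl','rb'))
im=cv2.resize(cv2.imread('pics/wrist2.png')[105:277,100:225],None,fx=3.4,fy=3.4,interpolation=cv2.INTER_CUBIC)
v=[.6611,.0081,-.1603]
import itertools
def draw(P,col):
    u=(proj('wrist',pose(v,P),c)-[100,105]+.5)*3.4-.5
    cv2.polylines(im,[u.round().astype(int)],True,col,1)
sq=lambda X,Y:[(X,Y),(X,-Y),(-X,-Y),(-X,Y)]
draw([(*q,26) for q in sq(100,50)],(255,255,0)); draw([(*q,0) for q in sq(100,50)],(255,0,255))
draw([bay((*q,70)) for q in sq(42.2,24.2)],(0,255,0)); draw([bay((*q,70)) for q in sq(46.5,28.5)],(255,0,0)); draw([bay((*q,62)) for q in sq(36.5,18.5)],(0,0,255))
cv2.imwrite('pics/ov2.png',im)
E
```

```text
(no output)
```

View pics/ov2.png

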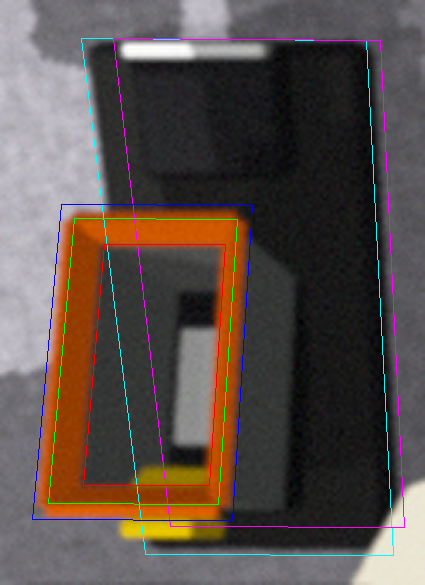

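```bash
cat > fit2.py <<'E'
from fit import *
import pickle
s,c=pickle.load(open('w2.pkl','rb'))
B=[(100,50,26),(100,-50,26),(-100,50,26),(-100,-50,26)]
sg=[(1,1),(1,-1),(-1,1),(-1,-1)]
obs={'top':(cam('top'),uncrop([(125,55),(335,88),(50,480),(265,508),(130,114),(280,137),(103,340),(242,362)],245,105,5),B),
 'side':(cam('side'),uncrop([(60,412),(540,590),(222,132),(308,50),(435,298),(520,212)],160,160,6),[(100,50,0),(-100,50,0)]),
 'wrist':(c,np.r_[uncrop([(303,508),(33,503),(335,62),(74,65)],105,155,5)],[])}
inner=uncrop([(122,113),(97,465)],105,155,5)
def res(p,names,full=False):
    v,X,Y=p[:3],p[3]*1e3,p[4]*1e3; r=[]
    Rm=[bay((a*X,b*Y,70)) for a,b in sg]
    for n in names:
        cc,u,base=obs[n]
        d=proj(n,pose(v,list(base)+Rm),cc)-u
        w=np.r_[np.full(len(base),.4),np.ones(4)][:,None]
        r.append((d if full else d*w).ravel())
        if n=='wrist': r.append((proj(n,pose(v,[bay((-36.5,-18.5,62)),bay((36.5,-18.5,62))]),cc)-inner).ravel())
    return np.concatenate(r)
for names in (['wrist'],['top'],['side'],['top','side'],['top','side','wrist']):
    q=least_squares(res,[.66,.008,-.16,.045,.027],args=(names,),x_scale=[.01,.01,.1,.01,.01])
    v=q.x[:3]; print(names,q.x.round(4),'floor',pose(v,[bay((0,0,0))])[0].round(4),'mouth',pose(v,[bay((0,0,62))])[0].round(4)); print(res(q.x,names,True).reshape(-1,2).round(1).tolist())
E
python3 fit2.py
```

```text
['wrist'] [ 0.6616  0.0076 -0.1592  0.0444  0.0263] floor [0.6814 0.0044 0.056 ] mouth [0.6545 0.0087 0.1117]
[[0.3, -0.3], [-0.1, 0.4], [-0.6, 0.4], [-0.2, -0.4], [0.8, -0.3], [-0.2, 0.2]]
['top'] [ 0.6618  0.0083 -0.1475  0.0467  0.0297] floor [0.6816 0.0054 0.056 ] mouth [0.6547 0.0094 0.1117]
[[-1.0, -2.1], [0.6, -1.9], [-0.9, -1.1], [0.8, 0.4], [0.4, 0.2], [-0.3, 0.2], [-0.3, 0.1], [0.3, 0.2]]
['side'] [ 0.6605  0.0093 -0.1844  0.0446  0.0264] floor [0.6801 0.0057 0.056 ] mouth [0.6534 0.0106 0.1117]
[[-1.2, 2.3], [-0.1, 3.8], [-0.3, -0.5], [0.4, -0.1], [0.3, -0.3], [-0.1, -0.3]]
['top', 'side'] [ 0.6614  0.0085 -0.1573  0.0456  0.0287] floor [0.6811 0.0053 0.056 ] mouth [0.6543 0.0096 0.1117]
[[-0.6, -2.0], [1.0, -1.4], [-1.4, -1.2], [0.3, 0.8], [0.9, 0.9], [-0.8, 1.0], [-0.0, -0.3], [-0.4, -0.1], [-1.6, 2.9], [0.9, 2.8], [-1.6, -0.2], [-0.1, -1.1], [0.5, 0.0], [0.6, -1.4]]
['top', 'side', 'wrist'] [ 0.6616  0.0078 -0.1584  0.0448  0.027 ] floor [0.6813 0.0046 0.056 ] mouth [0.6545 0.0089 0.1117]
[[-0.3, -2.1], [1.3, -1.5], [-1.1, -1.3], [0.6, 0.7], [2.0, 1.3], [-1.4, 1.2], [1.1, -0.6], [-0.9, -0.6], [-1.6, 2.6], [0.8, 2.6], [-0.7, -0.6], [-0.2, -0.7], [0.6, -0.9], [-0.1, -1.4], [1.1, -0.0], [-0.6, 0.8], [0.2, -0.0], [-0.6, -0.8], [1.0, -0.4], [-0.0, 0.1]]
```

```bash
python3 - <<'E'
from fit import *
import pickle
s,c=pickle.load(open('w2.pkl','rb'))
M=R.from_rotvec(s['orientation']).as_matrix()
# cassette in tool: cassette x = tool y dir, y = tool x, z=-tool z ; centre rel TCP
Mc=np.c_[M[:,1],M[:,0],-M[:,2]]; print(Mc.round(3))
ctr=s['tool_pos']+Mc@np.array([-.0061,0,-.0443])
k=5
im=cv2.resize(cv2.imread('pics/wrist2.png')[155:315,225:335],None,fx=k,fy=k,interpolation=cv2.INTER_CUBIC)[:600*k]
im=cv2.resize(cv2.imread('pics/wrist2.png')[155:315,225:335],None,fx=3.7,fy=3.7,interpolation=cv2.INTER_CUBIC);k=3.7
L=lambda pts,col:cv2.polylines(im,[(((proj('wrist',ctr+np.array(pts)/1e3@Mc.T,c)-[225,155]+.5)*k)-.5).round().astype(int)],True,col,1)
L([(35,17,46),(35,-17,46),(-35,-17,46),(-35,17,46)],(0,255,0))
L([(35,17,-46),(35,-17,-46),(-35,-17,-46),(-35,17,-46)],(0,0,255))
cv2.imwrite('pics/ov3.png',im)
E
```

```text
[[ 0.988  0.155  0.   ]
 [-0.155  0.988 -0.   ]
 [-0.     0.     1.   ]]
```

View pics/ov3.png

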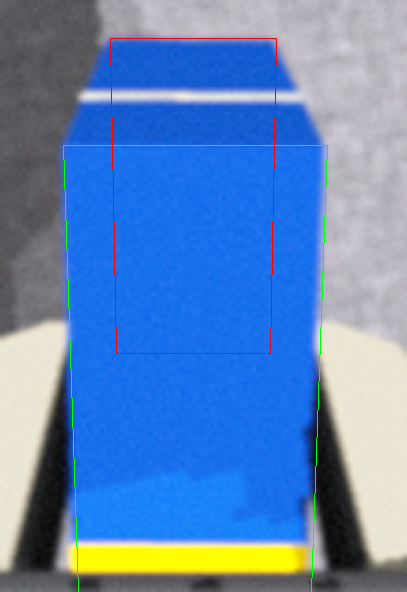

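```bash
cat > plan.py <<'E'
from fit import *
V=[.6616,.0079,-.1585]
Mt=R.from_euler('z',V[2]).as_matrix()@T26
OFF=np.array([.0061,0,.0903-.046])
def tcp(h,dx=0,dy=0):
    return pose(V,[bay((0,0,0))])[0]+Mt@(np.array([dx,dy,.046+h])+OFF)
Mtool=np.c_[Mt[:,1],Mt[:,0],-Mt[:,2]]
def delta(s,h,dx=0,dy=0):
    Mn=R.from_rotvec(s['orientation']).as_matrix()
    return (100*(tcp(h,dx,dy)-s['tool_pos'])).round(2), np.degrees(R.from_matrix(Mtool@Mn.T).as_rotvec()).round(2)
def err(s):
    Mn=R.from_rotvec(s['orientation']).as_matrix()
    p=Mt.T@(s['tool_pos']-pose(V,[bay((0,0,0))])[0])-np.array([0,0,.046])-OFF
    return 'cassette in bay mm (x,y,foot h)',(1e3*p).round(1),'rot err(bay axes)',np.degrees(Mt.T@R.from_matrix(Mtool@Mn.T).as_rotvec()).round(2),'force(bay)',(Mt.T@s['force']).round(1),'open',round(s['opening'],4),'t',s['t']
E
python3 - <<'E'
from plan import *
s=read_state(); print(Mt[:,2].round(4),Mt[:,0].round(4),Mt[:,1].round(4))
for h in (.11,.085,.07,.0): print(h,tcp(h).round(4),delta(s,h))
E
```

```text
[-0.4329  0.0692  0.8988] [ 0.8875 -0.1419  0.4384] [0.1578 0.9875 0.    ]
0.11 [0.6001 0.0177 0.2387] (array([ -5.86, -12.58,  -3.2 ]), array([ -4.07, -25.66,  -0.18]))
0.085 [0.6109 0.016  0.2162] (array([ -4.77, -12.75,  -5.45]), array([ -4.07, -25.66,  -0.18]))
0.07 [0.6174 0.015  0.2028] (array([ -4.13, -12.86,  -6.8 ]), array([ -4.07, -25.66,  -0.18]))
0.0 [0.6477 0.0101 0.1398] (array([ -1.09, -13.34, -13.09]), array([ -4.07, -25.66,  -0.18]))
```

carry_out(
  steps=[
    {"xyz": [-2,0,1],"rot": [-1,-6.4,0]},
    {"xyz": [-4,-1,1],"rot": [-2,-12.8,-0.1]},
    {"xyz": [-5.9,-3,1],"rot": [-3,-19.2,-0.1]},
    {"xyz": [-5.9,-6,0],"rot": [-4.1,-25.7,-0.2]},
    {"xyz": [-5.9,-9,-1.5],"rot": [-4.1,-25.7,-0.2]},
    {"xyz": [-5.9,-11.5,-3],"rot": [-4.1,-25.7,-0.2]},
    {"xyz": [-5.9,-12.6,-3.2],"rot": [-4.1,-25.7,-0.2]},
    {"xyz": [-5.9,-12.6,-3.2],"rot": [-4.1,-25.7,-0.2]},
    {"xyz": [-5.9,-12.6,-3.2],"rot": [-4.1,-25.7,-0.2]},
    {"xyz": [-5.9,-12.6,-3.2],"rot": [-4.1,-25.7,-0.2]},
  ],
  force=50,
)

```text
t: 7.0
tool_pos: [0.6008, 0.0176, 0.2396]
orientation: [2.105, 1.794, 0.417]
force: [-0.1, 0.6, -1.9]
opening: 0.0336
```

```bash
python3 - <<'E'
from plan import *
s=read_state(); print(err(s)); print(delta(s,.075)); print(s['q'].round(3))
for n in ('side','top'): cv2.imwrite(f'pics/{n}3.png',read_camera(n)[:,:,::-1])
a=cv2.imread('pics/side3.png')[90:270,130:310]; b=cv2.imread('pics/top3.png')[60:240,200:380]
cv2.imwrite('pics/st3.png',cv2.resize(np.hstack([a,b]),(800,400),interpolation=cv2.INTER_CUBIC))
E
```

```text
('cassette in bay mm (x,y,foot h)', array([  1.1,   0. , 110.5]), 'rot err(bay axes)', array([-0.02,  0.11,  0.05]), 'force(bay)', array([-1.1,  0.6, -1.6]), 'open', 0.0336, 't', 7.0)
(array([ 1.44, -0.23, -3.24]), array([-0.02,  0.11,  0.04]))
[-0.019 -0.282  1.94  -0.071  1.033 -1.409]
```

View pics/st3.png

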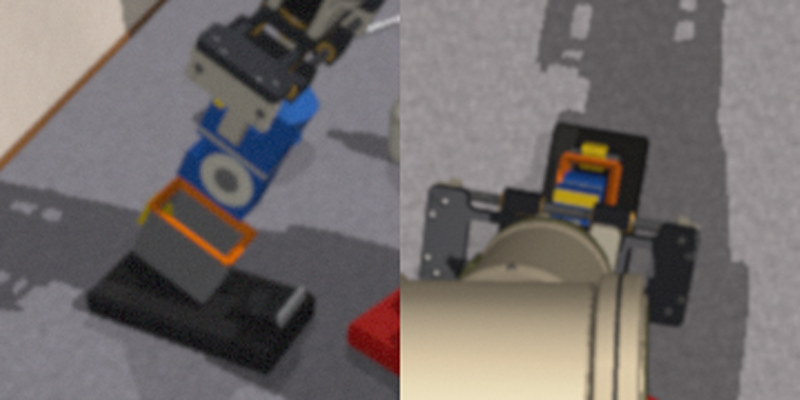

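Aligned above the mouth in both views. Going closer.

carry_out(
  steps=[
    {"xyz": [0.7,-0.1,-1.6],"rot": [0,0.1,0]},
    {"xyz": [1.4,-0.2,-3.2],"rot": [0,0.1,0]},
    {"xyz": [1.4,-0.2,-3.2],"rot": [0,0.1,0]},
    {"xyz": [1.4,-0.2,-3.2],"rot": [0,0.1,0]},
  ],
)

```text
t: 7.5
tool_pos: [0.614, 0.0151, 0.2062]
orientation: [2.107, 1.796, 0.412]
force: [0.5, 0.0, -1.2]
opening: 0.0334
```

```bash
python3 - <<'E'
from plan import *
s=read_state(); print(err(s)); print(delta(s,.05))
h=err(s)[1]/1e3
ctr=pose(V,[bay((0,0,0))])[0]+Mt@(h+[0,0,.046])
sq=lambda X,Y,Z:[(X,Y,Z),(X,-Y,Z),(-X,-Y,Z),(-X,Y,Z)]
outs=[]
for n,(x,y,w,hh) in {'side':(160,110,130,130),'top':(220,80,130,130)}.items():
    im=read_camera(n)[:,:,::-1]; im=cv2.resize(im[y:y+hh,x:x+w],(400,400),interpolation=cv2.INTER_CUBIC); k=400/w
    for P,col in ((ctr+np.array(sq(35,17,-46))/1e3@Mt.T,(0,255,255)),(ctr+np.array(sq(35,17,46))/1e3@Mt.T,(0,255,0)),(pose(V,[bay(q) for q in sq(44.8,27,70)]),(255,255,255))):
        cv2.polylines(im,[((proj(n,P)-[x,y]+.5)*k-.5).round().astype(int)],True,col,1)
    outs.append(im)
cv2.imwrite('pics/st4.png',np.hstack(outs))
E
```

```text
('cassette in bay mm (x,y,foot h)', array([-1.5, -0.4, 74.6]), 'rot err(bay axes)', array([ 0.04, -0.13,  0.04]), 'force(bay)', array([-0.1,  0.1, -1.3]), 'open', 0.0334, 't', 7.5)
(array([ 1.21, -0.15, -2.15]), array([-0.01, -0.13,  0.06]))
```

View pics/st4.png

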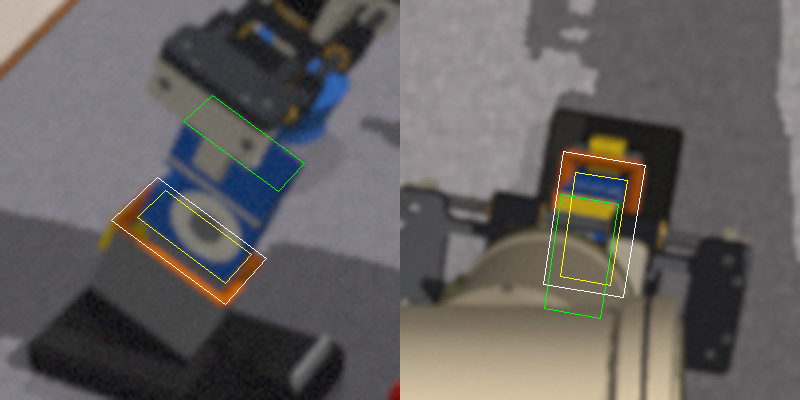

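```bash
python3 - <<'E'
from plan import *
for i in range(5):
    s=read_state(); print(err(s)[1],err(s)[3],s['t']); read_camera('top')
E
```

```text
[-0.3 -0.5 75.6] [0.03 0.   0.06] 7.6
[-0.2 -0.6 75.7] [0.03 0.02 0.07] 7.65
[-0.2 -0.7 75.7] [0.03 0.03 0.07] 7.7
[-0.3 -0.7 75.6] [0.04 0.02 0.08] 7.75
[-0.5 -0.8 75.4] [0.04 0.   0.08] 7.8
```

carry_out(
  steps=[
    {"xyz": [0.2,0.03,-0.3],"rot": [0,0,0]},
    {"xyz": [0.34,0,-0.6],"rot": [0,0,0]},
    {"xyz": [0.5,-0.02,-0.95],"rot": [0,0,0]},
    {"xyz": [0.66,-0.04,-1.3],"rot": [0,0,0]},
    {"xyz": [0.84,-0.06,-1.65],"rot": [0,0,0]},
    {"xyz": [1.0,-0.09,-2.0],"rot": [0,0,0]},
    {"xyz": [1.15,-0.11,-2.3],"rot": [0,0,0]},
    {"xyz": [1.15,-0.11,-2.3],"rot": [0,0,0]},
    {"xyz": [1.15,-0.11,-2.3],"rot": [0,0,0]},
  ],
)

```text
t: 8.75
tool_pos: [0.6256, 0.0135, 0.1833]
orientation: [2.107, 1.794, 0.413]
force: [0.3, -0.4, -1.6]
opening: 0.0336
```

```bash
python3 - <<'E'
from plan import *
for i in range(3):
    s=read_state(); print(err(s)); 
    im=read_camera('side' if i else 'top')
    cv2.imwrite(f'pics/i{i}.png',im[:,:,::-1])
a=cv2.imread('pics/i1.png')[110:240,160:290]; b=cv2.imread('pics/i0.png')[80:210,220:350]
cv2.imwrite('pics/st5.png',cv2.resize(np.hstack([a,b]),(800,400),interpolation=cv2.INTER_CUBIC))
E
```

```text
('cassette in bay mm (x,y,foot h)', array([-1. , -0.2, 48.8]), 'rot err(bay axes)', array([ 0.05, -0.09,  0.08]), 'force(bay)', array([-0.4, -0.4, -1.7]), 'open', 0.0336, 't', 8.75)
('cassette in bay mm (x,y,foot h)', array([-0.8, -0.1, 49. ]), 'rot err(bay axes)', array([ 0.05, -0.07,  0.08]), 'force(bay)', array([-1.3, -0.6, -0.9]), 'open', 0.0334, 't', 8.8)
('cassette in bay mm (x,y,foot h)', array([-0.8, -0.2, 49. ]), 'rot err(bay axes)', array([ 0.05, -0.06,  0.08]), 'force(bay)', array([-0.7,  0.5, -1.6]), 'open', 0.0339, 't', 8.85)
```

View pics/st5.png

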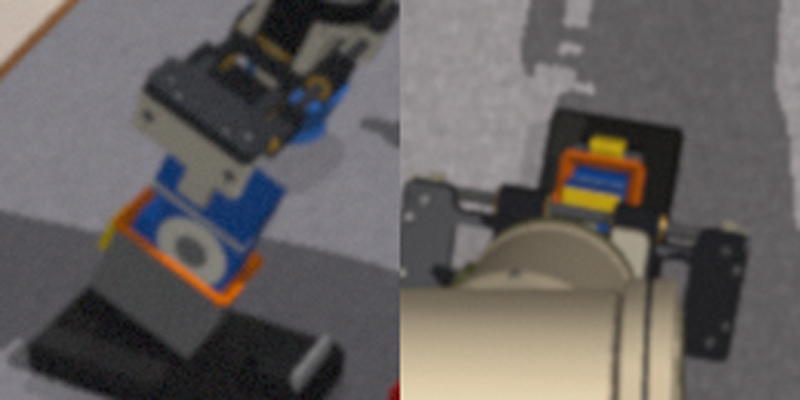

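Foot is 13 mm inside the bay with no contact force. Pushing on past the catch ramp.

carry_out(
  steps=[
    {"xyz": [0.19,-0.03,-0.34],"rot": [0,0,0]},
    {"xyz": [0.34,-0.05,-0.64],"rot": [0,0,0]},
    {"xyz": [0.48,-0.08,-0.94],"rot": [0,0,0]},
    {"xyz": [0.63,-0.1,-1.24],"rot": [0,0,0]},
    {"xyz": [0.77,-0.12,-1.54],"rot": [0,0,0]},
    {"xyz": [0.92,-0.15,-1.84],"rot": [0,0,0]},
    {"xyz": [1.06,-0.17,-2.14],"rot": [0,0,0]},
    {"xyz": [1.2,-0.2,-2.4],"rot": [0,0,0]},
  ],
)

```text
t: 9.7
tool_pos: [0.6375, 0.0115, 0.1588]
orientation: [2.108, 1.795, 0.412]
force: [-5.0, 0.0, 1.0]
opening: 0.0334
```

```bash
python3 - <<'E'
from plan import *
for i in range(2):
    s=read_state(); print(err(s)); 
    if i==0: cv2.imwrite(f'pics/j.png',cv2.resize(read_camera('side')[110:240,160:290,::-1],None,fx=5,fy=5,interpolation=cv2.INTER_CUBIC))
E
```

```text
('cassette in bay mm (x,y,foot h)', array([-0.9, -0.2, 21.6]), 'rot err(bay axes)', array([ 0.05, -0.12,  0.07]), 'force(bay)', array([-4. , -0.8,  3. ]), 'open', 0.0334, 't', 9.7)
('cassette in bay mm (x,y,foot h)', array([-1.1, -0.3, 21.2]), 'rot err(bay axes)', array([ 0.06, -0.13,  0.08]), 'force(bay)', array([-2.5,  0.3,  0.5]), 'open', 0.0339, 't', 9.75)
```

View pics/j.png

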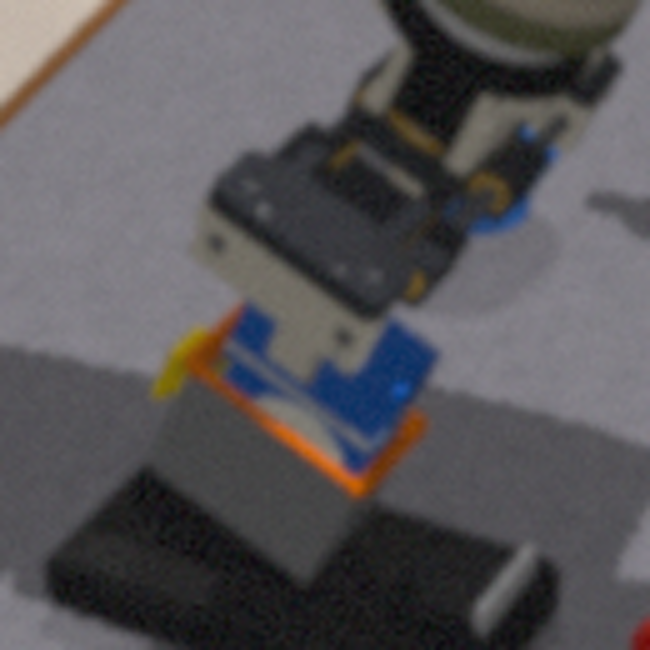

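The catch is pushed outward (yellow tab at about 180,365 in the crop), foot about 21 mm above the floor. Pressing home.

carry_out(
  steps=[
    {"xyz": [0.15,-0.02,-0.25],"rot": [0,0,0]},
    {"xyz": [0.27,-0.04,-0.5],"rot": [0,0,0]},
    {"xyz": [0.39,-0.06,-0.75],"rot": [0,0,0]},
    {"xyz": [0.51,-0.08,-1.0],"rot": [0,0,0]},
    {"xyz": [0.63,-0.1,-1.25],"rot": [0,0,0]},
    {"xyz": [0.75,-0.12,-1.5],"rot": [0,0,0]},
    {"xyz": [0.87,-0.14,-1.75],"rot": [0,0,0]},
    {"xyz": [0.95,-0.15,-1.9],"rot": [0,0,0]},
    {"xyz": [0.95,-0.15,-1.9],"rot": [0,0,0]},
  ],
  force=60,
)

```text
t: 10.65
tool_pos: [0.6469, 0.01, 0.1402]
orientation: [2.108, 1.795, 0.412]
force: [-7.3, 2.5, 2.8]
opening: 0.0338
```

```bash
python3 - <<'E'
from plan import *
for i in range(2):
    s=read_state(); print(err(s)); 
    if i==0: cv2.imwrite(f'pics/k.png',cv2.resize(read_camera('side')[110:240,160:290,::-1],None,fx=5,fy=5,interpolation=cv2.INTER_CUBIC))
E
```

```text
('cassette in bay mm (x,y,foot h)', array([-0.5, -0.3,  0.7]), 'rot err(bay axes)', array([ 0.06, -0.13,  0.08]), 'force(bay)', array([-5.6,  1.3,  5.9]), 'open', 0.0338, 't', 10.65)
('cassette in bay mm (x,y,foot h)', array([-0.6, -0.3,  0.7]), 'rot err(bay axes)', array([ 0.06, -0.13,  0.08]), 'force(bay)', array([-5.6, -1. ,  6.8]), 'open', 0.0334, 't', 10.7)
```

View pics/k.png

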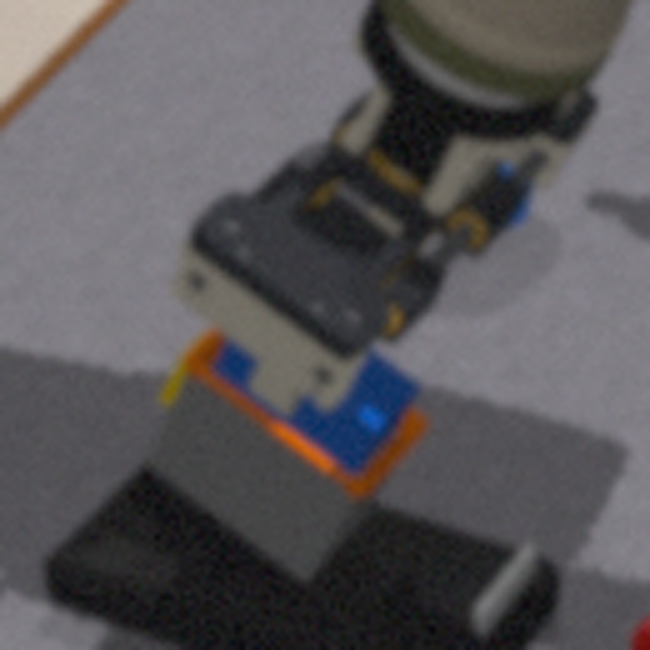

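carry_out(
  steps=[
    {"xyz": [0.04,-0.01,-0.09],"rot": [0,0,0]},
    {"xyz": [0.08,-0.01,-0.16],"rot": [0,0,0]},
    {"xyz": [0.08,-0.01,-0.16],"rot": [0,0,0]},
  ],
)

```text
t: 11.0
tool_pos: [0.6474, 0.0099, 0.1403]
orientation: [2.108, 1.795, 0.411]
force: [-27.6, 1.8, 22.7]
opening: 0.0336
```

```bash
python3 - <<'E'
from plan import *
s=read_state(); print(err(s)); 
E
```

```text
('cassette in bay mm (x,y,foot h)', array([-0. , -0.3,  0.6]), 'rot err(bay axes)', array([ 0.07, -0.14,  0.08]), 'force(bay)', array([-14.8,  -2.6,  32.5]), 'open', 0.0336, 't', 11.0)
```

Rigid floor reached: force rose to 32 N along the bay with no further travel. Easing off, then letting go.

carry_out(
  steps=[
    {"xyz": [-0.1,0.01,0.12],"rot": [0,0,0]},
    {"xyz": [-0.1,0.01,0.12],"rot": [0,0,0]},
    {"xyz": [-0.1,0.01,0.12],"rot": [0,0,0]},
  ],
)

```text
t: 11.3
tool_pos: [0.6469, 0.01, 0.1402]
orientation: [2.107, 1.794, 0.413]
force: [-7.1, 0.8, 3.7]
opening: 0.0334
```

carry_out(
  steps=[
    {"xyz": [0,0,0],"rot": [0,0,0]},
    {"xyz": [0,0,0],"rot": [0,0,0]},
    {"xyz": [0,0,0],"rot": [0,0,0]},
    {"xyz": [0,0,0],"rot": [0,0,0]},
    {"xyz": [0,0,0],"rot": [0,0,0]},
  ],
  grip=0.75,
)

```text
t: 11.8
tool_pos: [0.6471, 0.0099, 0.14]
orientation: [2.107, 1.794, 0.413]
force: [-0.7, -0.3, 0.3]
opening: 0.0677
```

carry_out(
  steps=[
    {"xyz": [-0.9,0.14,1.8],"rot": [0,0,0]},
    {"xyz": [-2.2,0.35,4.5],"rot": [0,0,0]},
    {"xyz": [-4.3,0.7,9],"rot": [0,0,0]},
    {"xyz": [-6.5,1,13.5],"rot": [0,0,0]},
    {"xyz": [-10,3,15],"rot": [0,0,0]},
    {"xyz": [-14,6,15],"rot": [0,0,0]},
    {"xyz": [-18,9,15],"rot": [0,0,0]},
    {"xyz": [-18,9,15],"rot": [0,0,0]},
  ],
)

```text
t: 12.6
tool_pos: [0.4643, 0.1034, 0.2909]
orientation: [2.103, 1.799, 0.418]
force: [0.0, 0.6, 0.1]
opening: 0.0697
```

```bash
python3 - <<'E'
from plan import *
s=read_state(); print(err(s),s['tool_pos'])
for n in ('side','top'): cv2.imwrite(f'pics/{n}9.png',read_camera(n)[:,:,::-1])
sq=lambda X,Y,Z:[(X,Y,Z),(X,-Y,Z),(-X,-Y,Z),(-X,Y,Z)]
outs=[]
for n,(x,y,w) in {'side':(160,130,110),'top':(230,90,110)}.items():
    im=cv2.imread(f'pics/{n}9.png'); im=cv2.resize(im[y:y+w,x:x+w],(400,400),interpolation=cv2.INTER_CUBIC); k=400/w
    raw=im.copy()
    for hh,col in ((1,(0,255,0)),(14,(255,0,255))):
        P=pose(V,[bay(q) for q in sq(35,17,92+hh)])
        cv2.polylines(im,[((proj(n,P)-[x,y]+.5)*k-.5).round().astype(int)],True,col,1)
    outs.append(np.hstack([raw,im]))
    cv2.imwrite(f'pics/{n}9c.png',np.hstack([raw,im]))
E
```

```text
('cassette in bay mm (x,y,foot h)', array([-109.8,   63.1,  221.6]), 'rot err(bay axes)', array([-0.18,  0.02, -0.11]), 'force(bay)', array([0. , 0.5, 0.2]), 'open', 0.0697, 't', 12.6) [0.46427039 0.10335295 0.29093308]
```

View pics/side9c.png

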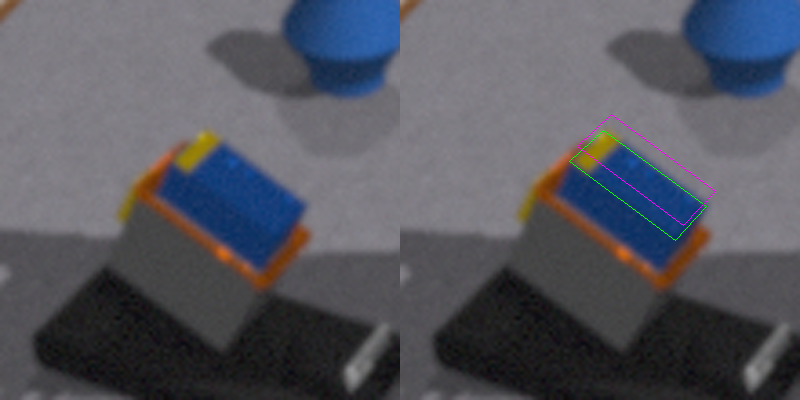

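View pics/top9c.png

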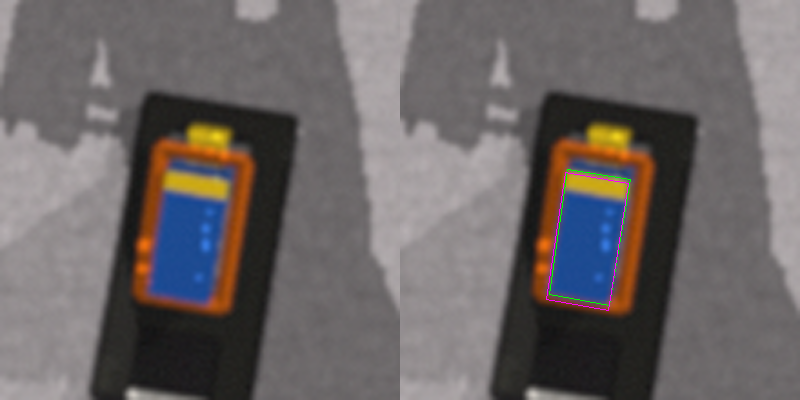

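View pics/top9.png

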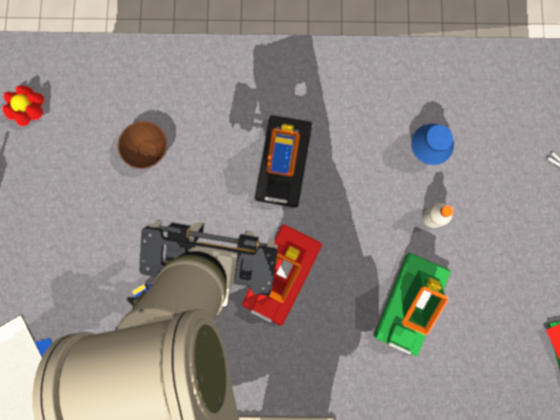

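```bash
python3 - <<'E'
import cv2,numpy as np
a=[cv2.resize(cv2.imread(f'pics/{f}.png')[165:205,180:220],(390,390),interpolation=cv2.INTER_CUBIC) for f in ('side0','side9')]
cv2.imwrite('pics/tab.png',np.hstack(a))
E
```

```text
(no output)
```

View pics/tab.png

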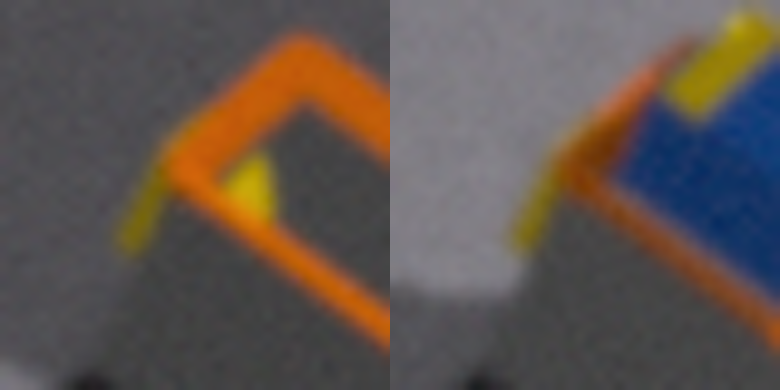

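The catch tab sits exactly where it did at rest: (130,240) in the left crop before loading, and the same offset in the right crop now. So it has clicked into the notch. The cassette stays home, and the bystanders have not moved. Handing in.

```bash
python3 - <<'E'
from plant import *
s=read_state(); print(s['t'],s['force'],abs(s['dq']).max()); print(close_job())
E
```

```text
12.7 [ 0.03698548 -0.5786388   1.07281961] 0.044497108782174714
the job is handed in; nothing more can be done
None
```

The blue cassette is loaded in the black and grey dispenser, notched edge towards the yellow catch, and the catch has clicked in and holds it. I handed the job in at 12.7 s.

- **Grasp and alignment:** I gripped the larger cassette by its top 19 mm and lined it up with the tilted bay. The three cameras agreed on the bay's position to about 1–2 mm. Some of the dispenser's base-corner points disagreed by up to about 3 px, so I gave them less weight in the fit.
- **Insertion:** I slid the cassette in foot first, and the camera showed the catch pushed aside. I then pressed until the force along the bay rose to 32 N with no further travel, meaning the rigid floor. The highest wrist force I read was about 36 N.
- **Final checks:** After I let go and moved clear, the cassette stayed seated with its foot about 1 mm from the floor, measured by camera overlay. The catch tab was back at its rest position.
- **Bystanders:** The glue bottle, bowl and lantern look unmoved in the top view, and the gripper was touching nothing.

No check failed. The click itself could only be judged from the pictures and from the cassette not riding up, because the catch joint cannot be read directly.

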